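# Wind the book press down

## Task

Two small screw presses with cranks stand on the desk. Take the red knob of the press that has the book in it and wind its crank clockwise, through as many turns as it needs, until the pressing plate rests on the book, then let go; leave the empty press as it is.

Things in the scene. Friction and masses are not known exactly. Their poses are not given: they have to be found in the camera images.
- book_crank (a joint): crank of the press holding the black-and-white book (118x175x24 mm). rad; grows clockwise seen from above; 0 = plate raised 36 mm over the book, 15.08 = plate rests on the book, a firm stop; one turn lowers it 15 mm. The crank stays level, turns easily (about 1.5 N at the knob) and stays where it is left; it starts 1.3 to 2.2 turns short of the stop.
- book_knob (a point): middle of the upright red round knob on that crank, 22 mm thick and 48 mm tall (24 mm above and below this point), 179 mm above the desk, 45 mm from the crank's axis. It spins freely on its pin: a gripper holding it need not turn while carrying it round. The crank arm's top lies 27 mm below this point, the top of the crank's hub 21 mm below it.
- book_hub (a point): point on that crank's vertical axis, mid press, level with the knob's point. The press is fixed to the desk: plywood bed 190x196 mm, two steel posts, grey crossbeam with its top 137 mm above the desk (post nuts to 145 mm), wooden pressing plate below the beam.
- spare_knob (a point): red knob on the crank of the second press, the same in make but with no book in it; to be left alone. Same point of the knob as above.

How it is judged:
By the outcome, as a careful person would: the job done as asked, in the order asked, and still so for the second after the job is handed in, with the robot touching nothing.
It also fails if it takes over 51 s, if anything falls off the work surface, if the arm or the gripper's body presses on something with over 40 N, if the wrist force passes 120 N, or if a joint passes its speed limit or range.

## Robot

A 6-joint arm with a two-finger parallel gripper is mounted at the origin on a cart in front of the work surface, level with it; the furniture and walls round the work are solid. World frame = base frame: x ahead of the robot, y to its left, z up, the work surface at z = 0. Lengths are in m, angles in degrees, forces in N, time in s.
With the tool pointing down it reaches from about 0.3 to 0.75 m from the base axis. Payload 8.5 kg.
Tool frame: the origin (TCP) lies midway between the tips of the shut fingers; the grasp point (between the pads) lies env.tcp_to_grasp behind it (env.tcp_to_grasp is the distance from the TCP to the grasp point, in m); z points along the fingers, y is the line along which they close (so a half turn about z gives the same grasp; the last joint's range is limited). The gripper opens to 85 mm and grips with 20 to 120 N. Pads are 22 mm wide; open, the fingers measure 114 mm over their backs; the gripper's body (76 mm by 85 mm) begins 54 mm behind the grasp point. The pads swing forward as they close: fully open they stand 13 mm farther back than shut.
Start: joints at [57.164, 21.807, 74.336, -0, 83.858, -12.336], TCP at [0.193, 0.515, 0.231] pointing down, gripper open.
Joint ranges: [-178.18, 178.18], [-50.72, 133.34], [12.68, 142.11], [-81.47, 261.47], [9.98, 163.14], [-165.26, 165.26]. Speed limits (degrees/s): [136.94, 136.94, 180, 180, 180, 180].

## Interface

Orientations are given as a 3x3 rotation matrix whose columns are the frame's x, y, z axes.
In Python, from rig import observe, optics, job, env gives the robot as it stands. The module is installed in compiled form; this text tells all that it offers.
- The arm moves only by the shell command python3 -m jog 'ROWS' [FORCE]. ROWS is JSON, a list of rows, each a list of 7 numbers: the turn, a rotation vector about the tool's x, y, z in rad, then the shift along the tool's x, y, z in m, then the opening in per cent of the stroke, from 0 (shut) to 100 (fully open). A call has 1 to 10 rows; each row shifts and turns the commanded pose from where the row before left it, along the tool's axes as they then stand; what a row does not reach is not made up. A row lasts 1/8 s, in which the tool goes at most 62.5 mm and 10.7 degrees, less where a joint would pass 70% of its speed; a pose out of reach is approached as far as the arm can. A call is refused whole if a number of a shift passes 0.0625 or a number of a turn 0.188, either way. A call with a gripper value outside its range is refused whole. The fingers move at their own pace and stop on an object; FORCE is the grip in N (left out, the last holds). Time passes only in rows, so rows that do not move let the fingers close. It gives the time, the measured TCP pose, the force, the opening and the grip force at its end, in the units of the state.
- observe(): the state, without advancing time (a new reading comes with each control period).
- optics.get_image(name): name is "side" or "top"; returns a dict with "pixels" (480x640x3 uint8, red, green, blue), "mtx" (3x3 intrinsics, pixels), "rvec" (rotation vector, rad) and "tvec" (3), from world to camera coordinates, as OpenCV has them. Camera axes: x right, y down, z forward; pixel columns grow to the right and rows downward; lengths in m; the calibration is good to about 2 mm. A picture is of the moment at which its call begins. There is no depth.
- job.close_job(): hands the job in; it is judged then, once.
The state is a dict: "time_s": time; "q": joint angles; "qvel": joint speeds; "joint_efforts": joint torques, N m; "position": TCP position; "tool_rot": TCP orientation; "ft_force": force on the tool from outside, world axes, zero at the start; "wrist_torque": the same for the moment, N m; "grip_width": finger opening in m; "gripper_force": force on a finger pad.
Only numpy, scipy, OpenCV 4.12 (cv2) and the standard library are available. Lean on these libraries where they do the work, as an engineer would, in place of code of your own. Each camera call takes 0.05 s, during which the arm holds its last target. There are 200 camera calls.

## Working session

There is one attempt and no reset: what is moved stays moved. The work goes in short steps, Python scripts to look and compute and a shell command to move; the robot and the scene stay as the last step left them, time stands still between calls to the robot, and variables do not carry over. Pictures are saved under pics/ and viewed, at most 10 in all, crops included, and the job is handed in when it is done.

```bash
mkdir -p pics; cat > h.py <<'E'
import numpy as np,cv2
from rig import observe,optics,env
def snap(n,f):
    d=optics.get_image(n); cv2.imwrite(f'pics/{f}.png',d['pixels'][:,:,::-1]); return d
def ray(d,u,v):
    R=cv2.Rodrigues(np.array(d['rvec'],float))[0]; t=np.array(d['tvec'],float).ravel()
    return -R.T@t, R.T@np.linalg.inv(d['mtx'])@np.array([u,v,1.])
def atz(d,u,v,z):
    c,r=ray(d,u,v); return c+r*(z-c[2])/r[2]
def proj(d,p): return cv2.projectPoints(np.array([p],float),np.array(d['rvec'],float),np.array(d['tvec'],float),d['mtx'],None)[0].ravel()
E
python3 - <<'E'
from h import *
for n in('top','side'):
    d=snap(n,n+'0'); print(n,ray(d,320,240))
o=observe();print(o['time_s'],o['tool_rot'],o['position'],env.tcp_to_grasp)
E
```

```text
top (array([ 0.43064543, -0.00374563,  1.09488888]), array([ 0.14333284, -0.0080256 , -0.98990431]))
side (array([0.45601557, 0.7472847 , 0.57567292]), array([ 0.13424824, -0.88815691, -0.43964613]))
0.1 [[-9.36654689e-01  3.50253469e-01 -7.07548007e-04]
 [ 3.50254070e-01  9.36654102e-01 -1.08580521e-03]
 [ 2.82420703e-04 -1.26484611e-03 -9.99999160e-01]] [0.19248095 0.51495175 0.23076953] 0.0187
```

View pics/top0.png

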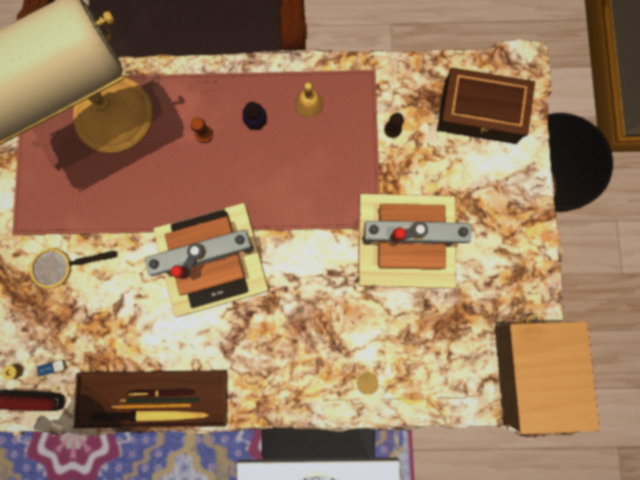

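View pics/side0.png

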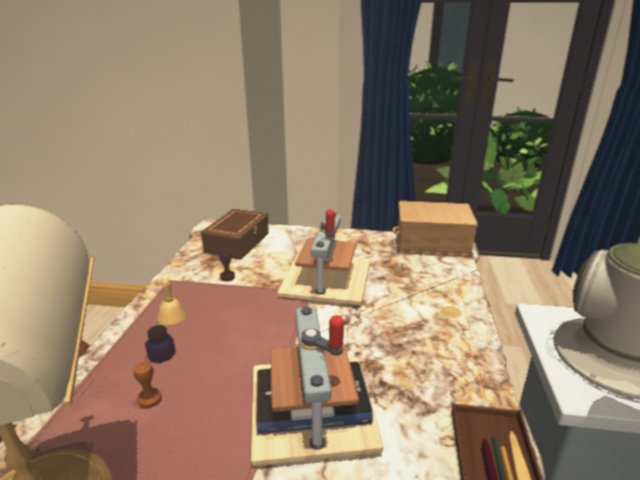

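The top view shows the book press on the left (hub about (196,250), red knob about (178,271)) and the empty one on the right (about (420,229)). In the side view the book press is nearest, with its knob at about (336,334).

```bash
python3 - <<'E'
from h import *
a=cv2.imread('pics/top0.png')[220:300,140:270]; b=cv2.imread('pics/side0.png')[295:375,270:400]
cv2.imwrite('pics/crop0.png',np.vstack([cv2.resize(i,(480,295),interpolation=cv2.INTER_CUBIC) for i in(a,b)]))
def red(d,x0,x1,y0,y1):
    p=d['pixels'].astype(int); m=(p[:,:,0]>130)&(p[:,:,1]<60)&(p[:,:,2]<60)
    v,u=np.nonzero(m[y0:y1,x0:x1]); return u.mean()+x0,v.mean()+y0,u.min()+x0,u.max()+x0,v.min()+y0,v.max()+y0
t=optics.get_image('top');s=optics.get_image('side')
r=red(t,150,260,220,310);q=red(s,300,380,300,370);print(r,q)
print(atz(t,r[0],r[1],.19),atz(s,q[0],q[1],.179))
c1,r1=ray(t,*r[:2]);c2,r2=ray(s,*q[:2])
k=np.linalg.lstsq(np.c_[r1,-r2],c2-c1,rcond=None)[0];print(c1+k[0]*r1,c2+k[1]*r2)
print('hub',atz(t,196,250,.158),atz(s,312,335,.158))
for u,v in((153,264),(241,240)):print(atz(t,u,v,.141))
E
```

```text
(np.float64(176.04651162790697), np.float64(271.33720930232556), np.int64(171), np.int64(181), np.int64(267), np.int64(277)) (np.float64(336.5193370165746), np.float64(332.4806629834254), np.int64(331), np.int64(342), np.int64(321), np.int64(345))
[0.51178448 0.23656236 0.19      ] [0.5107779  0.23377081 0.179     ]
[0.51243067 0.23847616 0.18279353] [0.51028321 0.23840956 0.18258328]
hub [0.55220699 0.21009683 0.158     ] [0.54847106 0.21751224 0.158     ]
[0.5302048  0.29178261 0.141     ]
[0.57131358 0.13212321 0.141     ]
```

View pics/crop0.png

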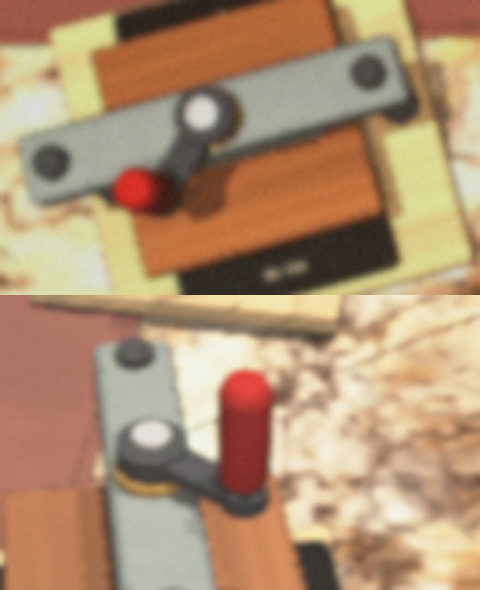

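The crop confirms it: knob top at crop (140,190), hub cap at (201,113), and the second view agrees. That gives knob ≈ (0.511, 0.236) and hub ≈ (0.5505, 0.212). First I align the tool with the world axes, then move above the knob.

```bash
python3 -m jog '[[0,0,-0.179,0,0,0,100],[0,0,-0.179,0,0,0,100],[0,0,0,-0.0398,-0.0349,0,100],[0,0,0,-0.0398,-0.0349,0,100],[0,0,0,-0.0398,-0.0349,0,100],[0,0,0,-0.0398,-0.0349,0,100],[0,0,0,-0.0398,-0.0349,0,100],[0,0,0,-0.0398,-0.0349,0,100],[0,0,0,-0.0398,-0.0349,0,100],[0,0,0,-0.0398,-0.0349,0,100]]' 25; python3 -m jog '[[0,0,0,0,0,0,100]]'
```

```text
time_s: 1.45
position: [0.5122, 0.2347, 0.2312]
tool_rot: [[-1.0, -0.0, -0.0], [-0.0, 1.0, 0.0], [0.0, 0.0, -1.0]]
ft_force: [-0.3, 0.1, -0.9]
grip_width: 0.0856
gripper_force: 0.0
time_s: 1.58
position: [0.5131, 0.2336, 0.2305]
tool_rot: [[-1.0, 0.004, -0.001], [0.004, 1.0, -0.001], [0.001, -0.001, -1.0]]
ft_force: [-0.1, -0.4, -0.3]
grip_width: 0.0853
gripper_force: 0.0
```

```bash
python3 -m jog '[[0,0,0,0.002,0.002,0.02,100],[0,0,0,0,0,0.02,100],[0,0,0,0,0,0.019,100],[0,0,0,0,0,0,100]]' 25; python3 - <<'E'
from h import *
t=snap('top','t1');s=snap('side','s1')
a=t['pixels'][220:310,130:270,::-1]; b=s['pixels'][260:380,250:430,::-1]
cv2.imwrite('pics/crop1.png',np.vstack([cv2.resize(a,(450,289)),cv2.resize(b,(450,300))]))
print(observe()['position'])
E
```

```text
time_s: 2.08
position: [0.5079, 0.2385, 0.1713]
tool_rot: [[-1.0, -0.001, -0.003], [-0.001, 1.0, -0.001], [0.003, -0.001, -1.0]]
ft_force: [-0.4, 1.0, 0.0]
grip_width: 0.0857
gripper_force: 0.0
[0.5089574  0.2384981  0.17299432]
```

View pics/crop1.png

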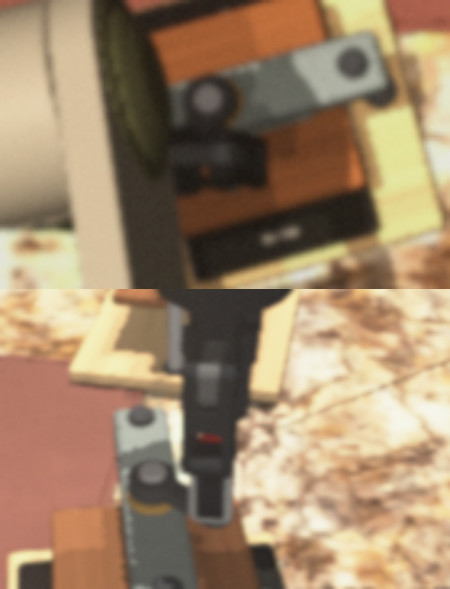

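The fingers straddle the knob: it is hidden between them in both views, and its red shows near (210,438) of the crop. Closing now.

```bash
python3 -m jog '[[0,0,0,0,0,0,0],[0,0,0,0,0,0,0],[0,0,0,0,0,0,0],[0,0,0,0,0,0,0],[0,0,0,0,0,0,0],[0,0,0,0,0,0,0]]' 30; python3 - <<'E'
from h import *
P=[]
for i in range(4): optics.get_image('top');o=observe();P.append(np.r_[o['position'],o['ft_force']])
print(np.mean(P,0).round(4),o['grip_width'])
k=np.mean(P,0)[:2]-[.5505,.212];print(np.hypot(*k),np.degrees(np.arctan2(k[1],k[0])))
E
```

```text
time_s: 2.92
position: [0.5093, 0.2379, 0.1726]
tool_rot: [[-1.0, -0.0, 0.001], [-0.0, 1.0, -0.0], [-0.001, -0.0, -1.0]]
ft_force: [1.0, -1.7, 4.6]
grip_width: 0.0206
gripper_force: 30.4
[ 0.5093  0.238   0.1726  0.1524 -1.4067  4.3642] 0.020553433037645542
0.04870078194312203 147.79753290974875
```

```bash
python3 - <<'E'
import numpy as np
for i in range(24):
    a,b=np.radians(148-15*i),np.radians(133-15*i)
    print(148-15*i,"[0,0,0,%.4f,%.4f,0,0]"%(-.045*(np.cos(b)-np.cos(a)),.045*(np.sin(b)-np.sin(a))))
E
```

```text
148 [0,0,0,-0.0075,0.0091,0,0]
133 [0,0,0,-0.0096,0.0068,0,0]
118 [0,0,0,-0.0110,0.0041,0,0]
103 [0,0,0,-0.0117,0.0011,0,0]
88 [0,0,0,-0.0116,-0.0019,0,0]
73 [0,0,0,-0.0107,-0.0049,0,0]
58 [0,0,0,-0.0091,-0.0075,0,0]
43 [0,0,0,-0.0068,-0.0096,0,0]
28 [0,0,0,-0.0041,-0.0110,0,0]
13 [0,0,0,-0.0011,-0.0117,0,0]
-2 [0,0,0,0.0019,-0.0116,0,0]
-17 [0,0,0,0.0049,-0.0107,0,0]
-32 [0,0,0,0.0075,-0.0091,0,0]
-47 [0,0,0,0.0096,-0.0068,0,0]
-62 [0,0,0,0.0110,-0.0041,0,0]
-77 [0,0,0,0.0117,-0.0011,0,0]
-92 [0,0,0,0.0116,0.0019,0,0]
-107 [0,0,0,0.0107,0.0049,0,0]
-122 [0,0,0,0.0091,0.0075,0,0]
-137 [0,0,0,0.0068,0.0096,0,0]
-152 [0,0,0,0.0041,0.0110,0,0]
-167 [0,0,0,0.0011,0.0117,0,0]
-182 [0,0,0,-0.0019,0.0116,0,0]
-197 [0,0,0,-0.0049,0.0107,0,0]
```

```bash
python3 -m jog '[[0,0,0,-0.0075,0.0091,0,0],[0,0,0,-0.0096,0.0068,0,0],[0,0,0,-0.0110,0.0041,0,0],[0,0,0,-0.0117,0.0011,0,0],[0,0,0,0,0,0,0]]'; python3 -m jog '[[0,0,0,-0.0116,-0.0019,0,0],[0,0,0,-0.0107,-0.0049,0,0],[0,0,0,-0.0091,-0.0075,0,0],[0,0,0,-0.0068,-0.0096,0,0],[0,0,0,0,0,0,0]]'
```

```text
time_s: 3.75
position: [0.5504, 0.2585, 0.1725]
tool_rot: [[-1.0, 0.0, 0.001], [0.0, 1.0, -0.002], [-0.001, -0.002, -1.0]]
ft_force: [0.7, -8.2, 7.2]
grip_width: 0.0209
gripper_force: 30.9
time_s: 4.38
position: [0.5869, 0.2348, 0.1725]
tool_rot: [[-1.0, 0.0, -0.002], [0.0, 1.0, -0.001], [0.002, -0.001, -1.0]]
ft_force: [-5.8, -3.8, 8.3]
grip_width: 0.0206
gripper_force: 31.0
```

```bash
python3 -m jog '[[0,0,0,-0.0041,-0.0110,0,0],[0,0,0,-0.0011,-0.0117,0,0],[0,0,0,0.0019,-0.0116,0,0],[0,0,0,0.0049,-0.0107,0,0],[0,0,0,0.0075,-0.0091,0,0],[0,0,0,0.0096,-0.0068,0,0],[0,0,0,0.0110,-0.0041,0,0],[0,0,0,0.0117,-0.0011,0,0],[0,0,0,0,0,0,0]]'; python3 -m jog '[[0,0,0,0.0116,0.0019,0,0],[0,0,0,0.0107,0.0049,0,0],[0,0,0,0.0091,0.0075,0,0],[0,0,0,0.0068,0.0096,0,0],[0,0,0,0.0041,0.0110,0,0],[0,0,0,0.0011,0.0117,0,0],[0,0,0,-0.0019,0.0116,0,0],[0,0,0,-0.0049,0.0107,0,0],[0,0,0,0,0,0,0]]'
```

```text
time_s: 5.5
position: [0.5454, 0.1685, 0.1726]
tool_rot: [[-1.0, -0.0, -0.001], [-0.0, 1.0, -0.002], [0.001, -0.002, -1.0]]
ft_force: [-1.2, -7.5, 8.5]
grip_width: 0.0209
gripper_force: 30.9
time_s: 6.62
position: [0.5101, 0.2393, 0.1726]
tool_rot: [[-1.0, -0.001, 0.002], [-0.001, 1.0, 0.001], [-0.002, 0.001, -1.0]]
ft_force: [3.2, -0.1, 5.3]
grip_width: 0.0207
gripper_force: 30.6
```

One turn is done with low forces. The next 7 rows are still short of the earliest possible stop.

```bash
python3 -m jog '[[0,0,0,-0.0075,0.0091,0,0],[0,0,0,-0.0096,0.0068,0,0],[0,0,0,-0.0110,0.0041,0,0],[0,0,0,-0.0117,0.0011,0,0],[0,0,0,-0.0116,-0.0019,0,0],[0,0,0,-0.0107,-0.0049,0,0],[0,0,0,-0.0091,-0.0075,0,0],[0,0,0,0,0,0,0]]'; python3 - <<'E'
from h import *
s=snap('side','s2')
cv2.imwrite('pics/crop2.png',cv2.resize(s['pixels'][290:470,230:410,::-1],(580,580)))
E
```

```text
time_s: 7.62
position: [0.5802, 0.2441, 0.1725]
tool_rot: [[-1.0, 0.0, -0.002], [0.0, 1.0, -0.001], [0.002, -0.001, -1.0]]
ft_force: [-4.1, -6.3, 7.9]
grip_width: 0.0209
gripper_force: 31.0
```

View pics/crop2.png

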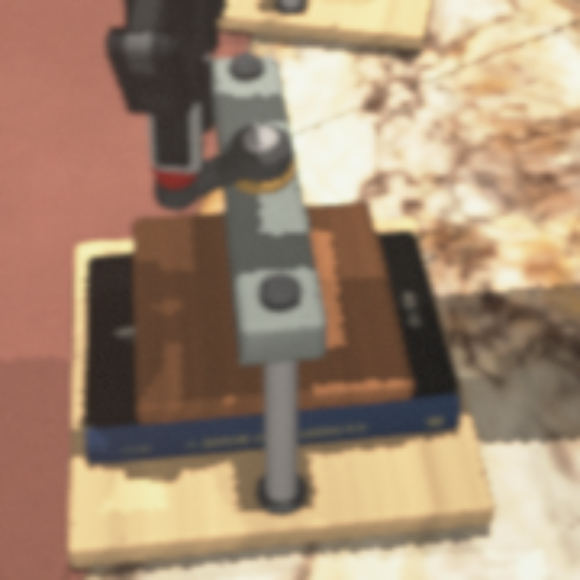

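The knob is held (red at crop (175,180)) and the plate is now close above the book. I continue in short steps, watching the force.

```bash
python3 -m jog '[[0,0,0,-0.0068,-0.0096,0,0],[0,0,0,-0.0041,-0.0110,0,0]]'
```

```text
time_s: 7.92
position: [0.5908, 0.225, 0.1725]
tool_rot: [[-1.0, -0.001, -0.002], [-0.001, 1.0, 0.001], [0.002, 0.001, -1.0]]
ft_force: [-5.8, 0.5, 8.1]
grip_width: 0.0208
gripper_force: 30.9
```

```bash
python3 -m jog '[[0,0,0,-0.0011,-0.0117,0,0],[0,0,0,0.0019,-0.0116,0,0]]'
```

```text
time_s: 8.18
position: [0.5907, 0.2018, 0.1726]
tool_rot: [[-1.0, -0.001, 0.0], [-0.001, 1.0, 0.002], [-0.0, 0.002, -1.0]]
ft_force: [-0.8, 1.9, 6.1]
grip_width: 0.0205
gripper_force: 30.7
```

```bash
python3 -m jog '[[0,0,0,0.0049,-0.0107,0,0],[0,0,0,0.0075,-0.0091,0,0]]'
```

```text
time_s: 8.43
position: [0.5789, 0.1815, 0.1726]
tool_rot: [[-1.0, -0.0, 0.002], [-0.0, 1.0, 0.001], [-0.002, 0.001, -1.0]]
ft_force: [1.8, -0.5, 5.5]
grip_width: 0.0204
gripper_force: 30.6
```

```bash
python3 -m jog '[[0,0,0,0.0096,-0.0068,0,0],[0,0,0,0.0110,-0.0041,0,0]]'
```

```text
time_s: 8.68
position: [0.5583, 0.1698, 0.1726]
tool_rot: [[-1.0, 0.0, 0.002], [0.0, 1.0, -0.001], [-0.002, -0.001, -1.0]]
ft_force: [2.5, -2.9, 6.4]
grip_width: 0.0206
gripper_force: 30.6
```

```bash
python3 -m jog '[[0,0,0,0.0117,-0.0011,0,0],[0,0,0,0.0116,0.0019,0,0]]'
```

```text
time_s: 8.93
position: [0.5343, 0.1702, 0.1726]
tool_rot: [[-1.0, 0.0, 0.001], [0.0, 1.0, -0.002], [-0.001, -0.002, -1.0]]
ft_force: [0.1, -4.8, 7.2]
grip_width: 0.0208
gripper_force: 30.7
```

```bash
python3 -m jog '[[0,0,0,0.0107,0.0049,0,0],[0,0,0,0.0091,0.0075,0,0]]'
```

```text
time_s: 9.18
position: [0.5166, 0.1803, 0.1731]
tool_rot: [[-1.0, 0.0, 0.006], [0.0, 1.0, -0.008], [-0.006, -0.008, -1.0]]
ft_force: [20.7, -38.3, 0.6]
grip_width: 0.0201
gripper_force: 33.1
```

```bash
python3 -m jog '[[0,0,0,0,0,0,0],[0,0,0,0,0,0,0]]'
```

```text
time_s: 9.43
position: [0.5167, 0.1796, 0.173]
tool_rot: [[-1.0, 0.002, 0.005], [0.002, 1.0, -0.008], [-0.005, -0.008, -1.0]]
ft_force: [8.2, -25.0, 6.4]
grip_width: 0.0204
gripper_force: 31.7
```

The static force opposes the motion at about 26 N against 1.5 N when turning freely, so the plate is at the stop. I release and lift.

```bash
python3 -m jog '[[0,0,0,0,0,0,60],[0,0,0,0,0,0,60],[0,0,0,0,0,0,60],[0,0,0,0,0,0,60]]'
```

```text
time_s: 9.93
position: [0.5141, 0.1838, 0.1721]
tool_rot: [[-1.0, -0.001, -0.0], [-0.001, 1.0, 0.0], [0.0, 0.0, -1.0]]
ft_force: [-0.5, 0.1, 0.2]
grip_width: 0.0511
gripper_force: 0.0
```

```bash
python3 -m jog '[[0,0,0,0,0,-0.02,60],[0,0,0,0,0,-0.03,60],[0,0,0,0,0,-0.03,60],[0,0,0,0.04,0,-0.02,60],[0,0,0,0.05,0,0,60],[0,0,0,0.05,0,0,60],[0,0,0,0,0,0,60]]'; python3 - <<'E'
from h import *
s=snap('side','s3');t=snap('top','t3')
cv2.imwrite('pics/crop3.png',np.hstack([cv2.resize(s['pixels'][290:470,230:410,::-1],(400,400)),cv2.resize(t['pixels'][190:320,140:270,::-1],(400,400))]))
E
```

```text
time_s: 10.8
position: [0.3716, 0.1837, 0.2729]
tool_rot: [[-1.0, -0.002, 0.0], [-0.002, 1.0, 0.0], [-0.0, 0.0, -1.0]]
ft_force: [0.5, 0.6, 0.7]
grip_width: 0.0513
gripper_force: 0.0
```

View pics/crop3.png

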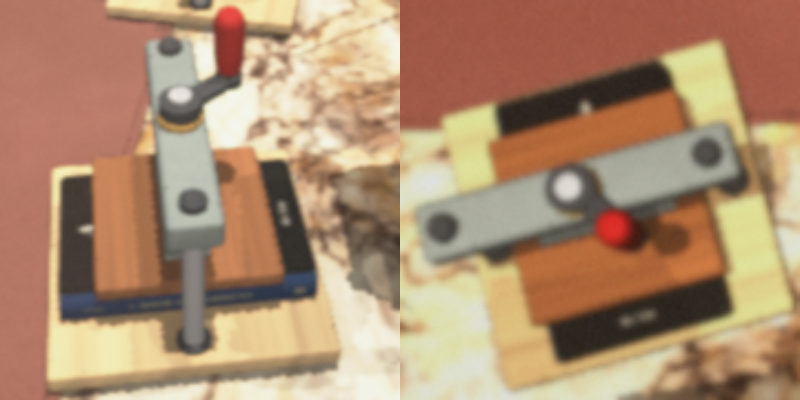

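The plate lies on the book in the side view, the knob is released at crop (616,228) in the top view, and the gripper is clear.

```bash
python3 -c "
from rig import job;print(job.close_job())"
```

```text
the job is handed in; nothing more can be done
None
```

I wound the book press's crank clockwise about 1.8 turns until it hit the firm stop, with the plate resting on the book. I then released the knob, left the empty press alone, and handed the job in at about 11 s.

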